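# Make up two microscope kits

## Robot

A 6-joint arm with a two-finger parallel gripper is mounted at the origin on the work surface. World frame = base frame: x ahead of the robot, y to its left, z up, the work surface at z = 0. Lengths are in m, angles in rad, forces in N, time in s.
With the tool pointing down it reaches from about 0.325 to 1 m from the base axis. Payload 5.1 kg.
Tool frame: the origin (TCP) lies midway between the tips of the shut fingers; the grasp point (between the pads) lies behind it (env.hold_point_z is the z of the grasp point in the tool frame, in m); z points along the fingers, y is the line along which they close (so a half turn about z gives the same grasp; the last joint's range is limited). The gripper opens to 85 mm and grips with 20 to 120 N. Pads are 22 mm wide; open, the fingers measure 114 mm over their backs; the gripper's body (76 mm by 85 mm) begins 54 mm behind the grasp point. The pads swing forward as they close: fully open they stand 13 mm farther back than shut.
Start: joints at [-1.427, 0.124, 1.65, -0, 1.367, -0.083], TCP at [0.146, -0.633, 0.231] pointing down, gripper open.
Joint ranges: [-2.61, 2.61], [-1.02, 2.33], [0.03, 2.71], [-1.35, 4.49], [0.32, 2.68], [-2.91, 2.91]. Speed limits (rad/s): [2.57, 2.57, 3.14, 3.14, 3.14, 3.14].

## Interface

Orientations are given as a unit quaternion [w, x, y, z].
In Python, from rig import env gives the robot as it stands. The module is installed in compiled form; this text tells all that it offers.
- The arm moves only by the tool play_rows, never from a script. Its argument "rows" is a list of rows, each an object with "delta_pos": the shift along the tool's x, y, z normalised to -1 to 1, where 1 is 0.5 m, a list of three; "twist": the turn about the tool's z normalised to -1 to 1, where 1 is 2 pi rad; "fingers": the opening, from 0 (shut) to 1 (fully open). A call has 1 to 12 rows; each row is the pose to reach, as a shift and turn from the pose commanded when the call began, along the tool's axes at that moment, turning the shorter way round; what a row does not reach only later rows make up. A row lasts 1/10 s, in which the tool goes at most 50 mm and 8.59 degrees, less where a joint would pass 70% of its speed; a pose out of reach is approached as far as the arm can. A call with a number of a shift or a turn outside -1 to 1 is refused whole. A call with a gripper value outside its range is refused whole. The fingers move at their own pace and stop on an object; "grip_force" is the grip in N (left out, the last holds). Time passes only in rows, so rows that repeat a pose let the fingers close. It gives the time, the measured TCP pose, the force, the opening and the grip force at its end, in the units of the state.
- env.sense(): the state, without advancing time (a new reading comes with each control period).
- env.get_image(name): name is "scene" or "top" or "wrist"; returns the picture (384x512x3 uint8, blue, green, red); there is no depth.
- env.calibration(name): a dict with "camera_matrix" (3x3 intrinsics, pixels), "k1" (the pictures are not rectified: a ray, as slopes to the right and down, at radius r is drawn at 1 + k1 r^2 times it, then the intrinsics apply), "rvec" (rotation vector, rad) and "tvec" (3), from world to camera coordinates, as OpenCV has them. Camera axes: x right, y down, z forward; pixel columns grow to the right and rows downward; lengths in m; the calibration is good to about 2 mm. A picture is of the moment at which its call begins: read the wrist's pose just before it. calibration takes no time and is no camera call; for the wrist camera it gives the pose at the moment of the call.
- env.finish_job(): hands the job in; it is judged then, once.
Trained networks look in the newest picture that a camera, given by its name, has taken for a name from the list of things; names that differ only in an ending like _2 or _b are one class to them, and where a whole thing is asked for, a point or a joint stands for the part that bears it (a point fixed in the world has none). Each returns a list of dicts, best first, with "conf" (0 to 1); they miss things now and then, are a little off and sometimes report something else, mostly with a low value. They report only what shows in the picture. A call takes as long as a camera call.
- env.cut_out(camera, thing): "pixels" (384x512 bool, what is visible of it) and "box" ([left, top, right, bottom] in pixels, round what is visible of it).
The state is a dict: "time_s": time; "qpos": joint angles; "joint_vel": joint speeds; "effort": joint torques, N m; "tcp_pos": TCP position; "orientation": TCP orientation; "wrist_force": force on the tool from outside, world axes, zero at the start; "ft_torque": the same for the moment, N m; "grip_width": opening from 0.0 (shut) to 1.0 (fully open); "finger_force": force on a finger pad.
Only numpy, scipy, OpenCV 4.12 (cv2) and the standard library are available. Lean on these libraries where they do the work, as an engineer would, in place of code of your own. Each camera call takes 0.05 s, during which the arm holds its last target. There are 200 camera calls.

## Task

Make up the two microscope kits from the stock on the grey mat: in the three-compartment tray, the slide box in the long compartment, the long objective in the middle one and the dropper bottle in the end one; in the two-compartment tray, the specimen pot in the larger compartment and the eyepiece in the smaller. Stand each thing on its compartment's floor, the same way up as it was found, and do not drop it or knock it about. Leave the short objective, the petri dish and the wash bottle where they are.

Things in the scene. Friction and masses are not known exactly. Their poses are not given: they have to be found in the camera images.
- tray_three: Three-compartment tray, 62 mm (x) by 228 mm (y). White, fixed to the bench, floor 4 mm thick, walls 3 mm thick, rims 14 mm above the bench. Origin: centre of the underside; y along the row, z up. Compartments 56 mm wide in x: the long one, 104 mm long, is centred at y = +59 mm; the middle one, 56 mm long, at y = -24 mm; the end one, 56 mm long, at y = -83 mm (all at x = 0).
- tray_two: Two-compartment tray, 70 mm (x) by 137 mm (y). White, fixed to the bench, floor 4 mm thick, walls 3 mm thick, rims 14 mm above the bench. Origin: centre of the underside; y along the row, z up. Compartments 64 mm wide in x: the larger, 74 mm long, is centred at y = +28.5 mm; the smaller, 54 mm long, at y = -38.5 mm (both at x = 0).
- slide_box: White plastic box for microscope slides with a thin black seam round it and a paper patch on top, 80 mm (x) by 32 mm (y) by 34 mm high, 60 to 120 g; grip it across the 32 mm. Loose, on the grey stock mat (fixed, 4 mm thick), at any of its six places in two rows, 80 to 100 mm apart. Origin: centre of the underside; z up.
- long_objective: Long microscope objective standing on its flange: bare steel barrel with a dark ring, diameter 26 mm up to 44 mm, tapering to a 14 mm nose at its full height of 64 mm, about 0.1 kg. Loose, on the grey stock mat (fixed, 4 mm thick), at any of its six places in two rows, 80 to 100 mm apart. Origin: centre of the underside; z up.
- dropper_bottle: Small amber glass dropper bottle: round body of diameter 30 mm, straight up to 40 mm, then a black collar and a slim rubber bulb (14 mm) up to 68 mm, about 50 g. Loose, on the grey stock mat (fixed, 4 mm thick), at any of its six places in two rows, 80 to 100 mm apart. Origin: centre of the underside; z up.
- specimen_pot: Off-white round plastic specimen pot: body of diameter 40 mm up to 38 mm, white screw cap of diameter 44 mm from there up to 50 mm, about 60 g. Loose, on the grey stock mat (fixed, 4 mm thick), at any of its six places in two rows, 80 to 100 mm apart. Origin: centre of the underside; z up.
- eyepiece: Black round microscope eyepiece, diameter 34 mm, 44 mm high, with a thin metal ring and a rubber eyecup with a glass lens on top, about 80 g. Loose, on the grey stock mat (fixed, 4 mm thick), at any of its six places in two rows, 80 to 100 mm apart. Origin: centre of the underside; z up.
- short_objective: Short microscope objective, made like the long one but only 36 mm high (diameter 26 mm); stays in the stock. Loose, on the grey stock mat (fixed, 4 mm thick), at any of its six places in two rows, 80 to 100 mm apart. Origin: centre of the underside; z up.
- petri_dish: Closed petri dish, pale, diameter 90 mm, 14 mm high, on the bench at the far right; not part of the job. Origin: centre of the underside; z up.
- wash_bottle: Off-white wash bottle, diameter 64 mm, 138 mm high with a spout up to about 175 mm, on the bench at the far left; not part of the job. Origin: centre of the underside; z up.

How it is judged:
At the end, for the whole second after the job is handed in: Each of the five things is in its named compartment: origin within 16 mm (x) and 19 mm (y, along the row) of the compartment's centre, underside on the floor (1 to 8 mm above the tray's underside), upright within 0.12 rad, at rest (x of slide_box in the frame of tray_three between -0.016 and 0.016 m and y of slide_box in the frame of tray_three between 0.04 and 0.078 m and z of slide_box in the frame of tray_three between 0.001 and 0.008 m and angle between each of slide_box, long_objective, dropper_bottle, specimen_pot, eyepiece's own z axis and vertical below 0.12 rad and linear speed of each of slide_box, long_objective, dropper_bottle, specimen_pot, eyepiece below 0.02 m/s and x of long_objective in the frame of tray_three between -0.016 and 0.016 m and y of long_objective in the frame of tray_three between -0.043 and -0.005 m and z of long_objective in the frame of tray_three between 0.001 and 0.008 m and x of dropper_bottle in the frame of tray_three between -0.016 and 0.016 m and y of dropper_bottle in the frame of tray_three between -0.102 and -0.064 m and z of dropper_bottle in the frame of tray_three between 0.001 and 0.008 m and x of specimen_pot in the frame of tray_two between -0.016 and 0.016 m and y of specimen_pot in the frame of tray_two between 0.0095 and 0.0475 m and z of specimen_pot in the frame of tray_two between 0.001 and 0.008 m and x of eyepiece in the frame of tray_two between -0.016 and 0.016 m and y of eyepiece in the frame of tray_two between -0.0575 and -0.0195 m and z of eyepiece in the frame of tray_two between 0.001 and 0.008 m); the robot touches nothing.
It fails at once if the short objective, petri dish or wash bottle is shifted by more than 20 mm (distance of any of short_objective, petri_dish, wash_bottle from where it was at the start of the episode above 0.02 m).
It fails at once if a kit thing is dropped or knocked (faster than 0.7 m/s while the fingers do not hold it) ((contact force between slide_box and the fingers below 0.01 N and linear speed of slide_box above 0.7 m/s) or (contact force between long_objective and the fingers below 0.01 N and linear speed of long_objective above 0.7 m/s) or (contact force between dropper_bottle and the fingers below 0.01 N and linear speed of dropper_bottle above 0.7 m/s) or (contact force between specimen_pot and the fingers below 0.01 N and linear speed of specimen_pot above 0.7 m/s) or (contact force between eyepiece and the fingers below 0.01 N and linear speed of eyepiece above 0.7 m/s)).
It also fails if it takes over 133 s, if anything falls off the work surface, if the arm or the gripper's body presses on something with over 40 N, if the wrist force passes 120 N, or if a joint passes its speed limit or range.

## Working session

There is one attempt and no reset: what is moved stays moved. The work goes in short steps, Python scripts to look and compute and a tool call to move; the robot and the scene stay as the last step left them, time stands still between calls to the robot, and variables do not carry over. Pictures are saved under pics/ and viewed, at most 14 in all, crops included, and the job is handed in when it is done.

Besides the shell and the picture viewer there is one more tool, called after "Request:" by a JSON object that holds its "method" and its "body", one argument or row to a line. play_rows: Moves the arm, as the interface text tells. Scaled input: -1 to 1 covers 0.5 m each way for a shift and 2 pi rad each way for a turn. Its arguments: {"type":"object","properties":{"rows":{"type":"array","items":{"type":"object","properties":{"delta_pos":{"type":"array","items":{"type":"number"}},"twist":{"type":"number"},"fingers":{"type":"number"}}}},"grip_force":{"type":"number"}},"required":["rows"]}

```bash
mkdir -p pics; ls; python3 - <<'E'
from rig import env
import cv2,numpy as np
print(env.sense(), env.hold_point_z)
for n in ("scene","top"):
    cv2.imwrite(f"pics/{n}0.png",env.get_image(n))
    c=env.calibration(n); print(n,c)
    for t in ("tray_three","tray_two","slide_box","long_objective","dropper_bottle","specimen_pot","eyepiece","short_objective","petri_dish","wash_bottle"):
        print(t,[(round(d["conf"],2),np.round(d["box"],0).tolist()) for d in env.cut_out(n,t)[:3]])
E
```

```text
pics
{'time_s': 0.0, 'qpos': array([-1.42659052e+00,  1.24502737e-01,  1.65170663e+00,  1.37457928e-06,
        1.36747561e+00, -8.26389027e-02]), 'joint_vel': array([ 0.00186261, -0.00042523, -0.00042907,  0.00032741,  0.00019068,
       -0.00012372]), 'effort': array([-8.78753708e-04, -4.23619974e+01, -3.65455306e+01, -1.24674643e-04,
        6.98825112e-03,  1.26795922e-05]), 'tcp_pos': array([ 0.14604592, -0.63274542,  0.23003526]), 'orientation': array([-1.04568520e-03,  9.93574049e-01,  1.13179122e-01, -3.15266673e-05]), 'wrist_force': array([ 0.64259244,  0.18769875, -0.73847988]), 'ft_torque': array([ 0.03725283, -0.00893782, -0.04227756]), 'finger_force': 0.0, 'grip_width': 1.0014451886474596} -0.0187
scene {'camera_matrix': array([[432.55820047,   0.        , 257.27270478],
       [  0.        , 432.55820047, 195.02429733],
       [  0.        ,   0.        ,   1.        ]]), 'k1': -0.051490845694734166, 'rvec': array([ 0.64195428,  2.5223645 , -1.26240613]), 'tvec': array([ 0.53177659, -0.10554868,  1.30786791])}
tray_three [(0.82, [223.0, 135.0, 258.0, 181.0])]
tray_two [
[... 687 characters left out ...]
1.        ]]), 'k1': -0.08817223213770593, 'rvec': array([ 2.17500835, -2.15155867,  0.08837637]), 'tvec': array([0.00434957, 0.59816746, 1.19468059])}
tray_three [(0.78, [311.0, 197.0, 387.0, 233.0])]
tray_two [(0.61, [238.0, 186.0, 282.0, 221.0])]
slide_box [(0.77, [188.0, 197.0, 200.0, 228.0])]
long_objective [(0.54, [180.0, 243.0, 191.0, 252.0])]
dropper_bottle [(0.46, [155.0, 237.0, 166.0, 246.0])]
specimen_pot [(0.76, [128.0, 232.0, 147.0, 245.0])]
eyepiece [(0.44, [136.0, 202.0, 149.0, 214.0])]
short_objective [(0.48, [160.0, 206.0, 171.0, 214.0])]
petri_dish [(0.93, [337.0, 130.0, 362.0, 160.0])]
wash_bottle [(0.75, [144.0, 123.0, 173.0, 159.0]), (0.24, [310.0, 196.0, 388.0, 234.0])]
```

```bash
python3 - <<'E'
import cv2
a=cv2.imread("pics/top0.png"); cv2.imwrite("pics/topc.png",cv2.resize(a[110:270,110:400],None,fx=2.75,fy=2.75,interpolation=cv2.INTER_CUBIC))
a=cv2.imread("pics/scene0.png"); cv2.imwrite("pics/scenec.png",cv2.resize(a[120:360,130:440],None,fx=2.5,fy=2.5,interpolation=cv2.INTER_CUBIC))
E
```

```text
(no output)
```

View pics/topc.png

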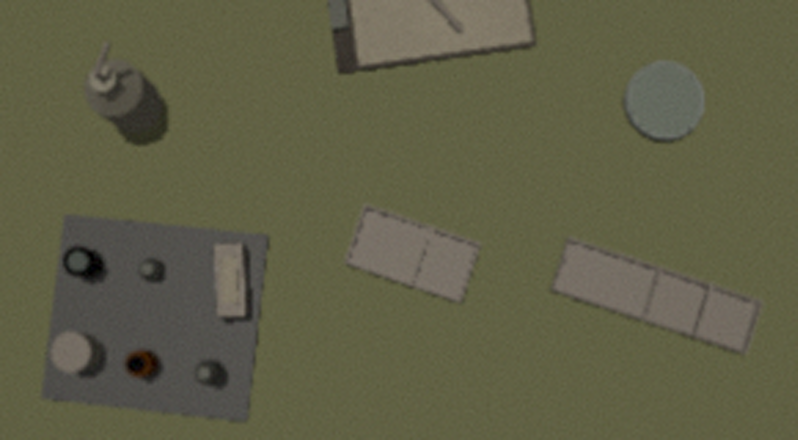

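View pics/scenec.png

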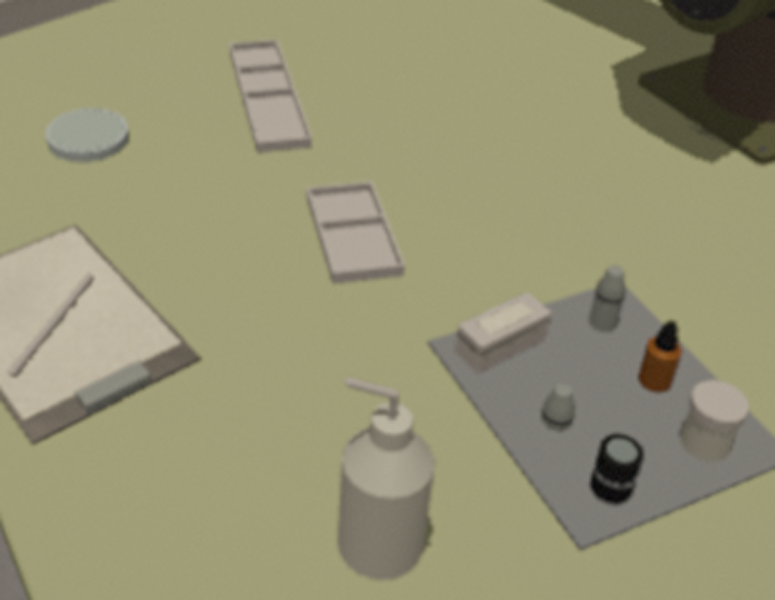

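```bash
cat > h.py <<'E'
from rig import env
import cv2, numpy as np
from scipy.optimize import least_squares
from scipy.spatial.transform import Rotation as R
def cyl(*prof):
    a=np.linspace(0,2*np.pi,36,endpoint=False)
    return np.vstack([np.c_[r*np.cos(a),r*np.sin(a),0*a+z] for r,z in prof])/1e3
def box(x,y,z): return np.array([[i*x/2,j*y/2,k*z] for i in(-1,1) for j in(-1,1) for k in(0,1)])/1e3
M=dict(tray_three=box(62,228,14),tray_two=box(70,137,14),slide_box=box(80,32,34),
 long_objective=cyl((13,0),(13,44),(7,64)),dropper_bottle=cyl((15,0),(15,40),(7,48),(7,66),(3,68)),
 specimen_pot=cyl((20,0),(22,38),(22,50)),eyepiece=cyl((17,0),(17,44)),short_objective=cyl((13,0),(13,20),(7,36)))
A=np.linspace(0,2*np.pi,24,endpoint=False); D=np.c_[np.cos(A),np.sin(A)]
def proj(P,c):
    q=R.from_rotvec(c["rvec"]).apply(P)+c["tvec"]; s=q[:,:2]/q[:,2:]
    s=s*(1+c["k1"]*(s**2).sum(1,keepdims=True)); K=c["camera_matrix"]
    return s*[K[0,0],K[1,1]]+K[:2,2]
def sup(mask):
    n,l,st,_=cv2.connectedComponentsWithStats(mask.astype(np.uint8)); i=1+st[1:,4].argmax()
    v,u=np.nonzero(l==i); return (np.c_[u,v]@D.T).max(0)+0.4
def fit(name,obs,x0,yaw=False,z=None):
    """obs: list of (mask,calib); returns x,y,z(,yaw) and rms in px"""
    S=[(sup(m),c) for m,c in obs]
    def f(p):
        r=R.from_euler('z',p[3] if yaw else 0)
        P=r.apply(M[name])+[p[0],p[1],p[2] if z is None else z]
        return np.concatenate([(proj(P,c)@D.T).max(0)-s for s,c in S])
    o=least_squares(f,np.array(x0,float)[:4 if yaw else 3],loss='soft_l1',x_scale=[.01,.01,.01,.1][:4 if yaw else 3])
    return o.x,np.sqrt((f(o.x)**2).mean())
def best(cam,t,minc=.2):
    d=env.cut_out(cam,t); return d[0]["pixels"] if d and d[0]["conf"]>minc else None
def ray(uv,c,z):
    K=c["camera_matrix"]; s=(np.array(uv,float)-K[:2,2])/K[0,0]; t=s.copy()
    for _ in range(8): t=s/(1+c["k1"]*(t@t))
    r=R.from_rotvec(c["rvec"]); d=r.inv().apply([*t,1]); o=-r.inv().apply(c["tvec"]); return o+d*(z-o[2])/d[2]
E
python3 - <<'E'
from h import *
env.get_image("scene"); env.get_image("top")
C={n:env.calibration(n) for n in("scene","top")}
for t in M:
    ms={n:best(n,t) for n in C}
    ms={n:m for n,m in ms.items() if m is not None}
    v,u=np.nonzero(ms["top"]); p=ray([u.mean(),v.mean()],C["top"],.02)
    yaws=[None] if not(t.startswith("tray") or t=="slide_box") else [0,.3,-.3,.8,-.8,1.4]
    rs=[fit(t,[(m,C[n]) for n,m in ms.items()],[p[0],p[1],0.004,y or 0],y is not None) for y in yaws]
    x,e=min(rs,key=lambda r:r[1]); xt,et=fit(t,[(ms["top"],C["top"])],[*x[:2],.004,*x[3:]],len(x)>3,z=.004*(not t.startswith("tray")))
    print(t,len(ms),np.round(x,4),round(e,2),"toponly",np.round(xt,4),round(et,2))
E
```

```text
tray_three 2 [ 0.5243 -0.2785 -0.0007 -0.3154] 0.68 toponly [ 0.5256 -0.2787  0.004  -0.3175] 0.7
tray_two 2 [ 0.5676 -0.006  -0.0013 -0.3131] 0.62 toponly [ 0.5685 -0.0061  0.003  -0.3089] 0.62Traceback (most recent call last):
  File "<stdin>", line 7, in <module>
KeyError: 'top'
```

```bash
python3 - <<'E'
from h import *
env.get_image("scene"); env.get_image("top")
C={n:env.calibration(n) for n in("scene","top")}
for t in list(M)[2:]:
    ms={n:best(n,t) for n in C}
    for n in list(ms):
        if ms[n] is None: env.get_image(n); ms[n]=best(n,t)
    ms={n:m for n,m in ms.items() if m is not None}
    if "top" in ms:
        v,u=np.nonzero(ms["top"]); p=ray([u.mean(),v.mean()],C["top"],.02)
    else: p=[.5,.4]
    yaws=[None] if not(t.startswith("tray") or t=="slide_box") else [0,.3,-.3]
    rs=[fit(t,[(m,C[n]) for n,m in ms.items()],[p[0],p[1],0.004,y or 0],y is not None) for y in yaws]
    x,e=min(rs,key=lambda r:r[1]); print(t,list(ms),np.round(x,4),round(e,2))
print(env.sense()["time_s"])
E
```

```text
slide_box ['scene', 'top'] [0.5346 0.1935 0.0048 0.0946] 0.74
long_objective ['scene', 'top'] [0.4343 0.2137 0.0041] 0.46
dropper_bottle ['scene', 'top'] [ 0.4008  0.257  -0.0448] 7.28
specimen_pot ['scene', 'top'] [0.4543 0.3621 0.0045] 0.53
eyepiece ['scene', 'top'] [ 0.5073  0.3321 -0.051 ] 11.85
short_objective ['scene', 'top'] [0.5465 0.2853 0.0061] 0.59
2.2
```

Request:
{"method": "play_rows", "body": {
  "rows": [
    {"delta_pos": [0.764,-0.61,0],"twist": -0.214,"fingers": 0.6},
    {"delta_pos": [0.764,-0.61,0],"twist": -0.214,"fingers": 0.6},
    {"delta_pos": [0.764,-0.61,0],"twist": -0.214,"fingers": 0.6},
    {"delta_pos": [0.764,-0.61,0],"twist": -0.214,"fingers": 0.6},
    {"delta_pos": [0.764,-0.61,0],"twist": -0.214,"fingers": 0.6},
    {"delta_pos": [0.764,-0.61,0],"twist": -0.214,"fingers": 0.6},
    {"delta_pos": [0.764,-0.61,0],"twist": -0.214,"fingers": 0.6},
    {"delta_pos": [0.764,-0.61,0],"twist": -0.214,"fingers": 0.6},
    {"delta_pos": [0.764,-0.61,0],"twist": -0.214,"fingers": 0.6},
    {"delta_pos": [0.764,-0.61,0],"twist": -0.214,"fingers": 0.6},
    {"delta_pos": [0.764,-0.61,0],"twist": -0.214,"fingers": 0.6},
    {"delta_pos": [0.764,-0.61,0],"twist": -0.214,"fingers": 0.6}
  ],
  "grip_force": 30
}}

```text
time_s: 3.4
tcp_pos: [0.4501, -0.2496, 0.2314]
orientation: [0.0, 0.706, 0.708, -0.0]
wrist_force: [0.1, 0.0, -0.0]
grip_width: 0.602
finger_force: 0.0
```

```bash
cat >> h.py <<'E'
def state():
    s=env.sense(); q=s["orientation"]; psi=2*np.arctan2(q[2],q[1]); psi=(psi+np.pi)%(2*np.pi)-np.pi
    return s,psi
def plan(*wps):
    """wps: (x,y,z,psi) world TCP targets -> normalised delta_pos and twist from the present pose"""
    s,psi=state(); p=s["tcp_pos"]; print("t",round(s["time_s"],2),"tcp",np.round(p,4),"psi",round(psi,3),"grip",round(s["grip_width"],3),"ff",round(float(s["finger_force"]),1),"wf",np.round(s["wrist_force"],1))
    c,n=np.cos(psi),np.sin(psi); T=np.array([[c,n,0],[n,-c,0],[0,0,-1]])
    for w in wps:
        d=np.array(w[:3])-p; k=int(np.ceil(max(np.linalg.norm(d)/.05,abs(w[3]-psi)/.15)))
        print(w,"->",np.round(T@d/.5,3).tolist(),"twist",round(-(w[3]-psi)/2/np.pi,4),"rows from here",k)
E
python3 - <<'E'
from h import *
state(); im=env.get_image("wrist"); c=env.calibration("wrist"); plan((.45,.25,.23,1.571))
cv2.imwrite("pics/w1.png",im)
print("cam",-R.from_rotvec(c["rvec"]).inv().apply(c["tvec"]),c["camera_matrix"][0,0])
for t,y,g in(("tray_three",-.315,(.525,-.279,0)),("tray_two",-.313,(.568,-.006,0))):
    for d in env.cut_out("wrist",t)[:2]:
        print(t,round(d["conf"],2),d["box"]); m=d["pixels"]
        print(fit(t,[(m,c)],[*g,y],True,z=0.))
E
```

```text
t 3.45 tcp [ 0.4497 -0.2504  0.2314] psi 1.572 grip 0.601 ff 0.0 wf [-0.1  0.   0.4]
(0.45, 0.25, 0.23, 1.571) -> [1.001, 0.002, 0.003] twist 0.0001 rows from here 11
cam [ 0.45021216 -0.17673991  0.37328101] 329.4352071636215
tray_three 0.84 [264.5, 80.0, 385.2, 281.1]
(array([ 5.22757793e-01, -2.78710297e-01, -6.35916359e-05, -3.12445808e-01]), np.float64(1.47930367112126))
```

View pics/w1.png

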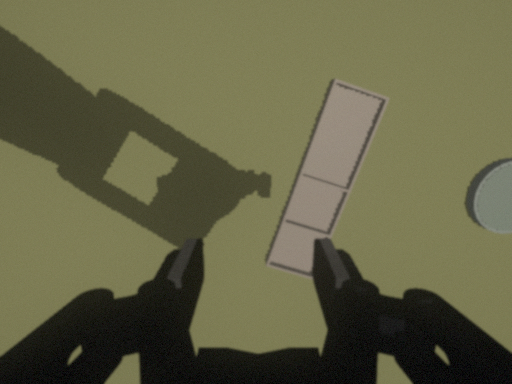

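Request:
{"method": "play_rows", "body": {
  "rows": [
    {"delta_pos": [0.9,0,0],"twist": 0,"fingers": 0.6},
    {"delta_pos": [0.9,0,0],"twist": 0,"fingers": 0.6},
    {"delta_pos": [0.9,0,0],"twist": 0,"fingers": 0.6},
    {"delta_pos": [0.9,0,0],"twist": 0,"fingers": 0.6},
    {"delta_pos": [0.9,0,0],"twist": 0,"fingers": 0.6},
    {"delta_pos": [0.9,0,0],"twist": 0,"fingers": 0.6},
    {"delta_pos": [0.9,0,0],"twist": 0,"fingers": 0.6},
    {"delta_pos": [0.9,0,0],"twist": 0,"fingers": 0.6},
    {"delta_pos": [0.9,0,0],"twist": 0,"fingers": 0.6},
    {"delta_pos": [0.9,0,0],"twist": 0,"fingers": 0.6},
    {"delta_pos": [0.9,0,0],"twist": 0,"fingers": 0.6}
  ]
}}

```text
time_s: 4.65
tcp_pos: [0.4496, 0.1996, 0.2312]
orientation: [0.0, 0.707, 0.708, -0.0]
wrist_force: [-0.9, 0.0, -0.5]
grip_width: 0.597
finger_force: 0.0
```

```bash
python3 - <<'E'
from h import *
env.get_image("top"); 
C={n:env.calibration(n) for n in("scene","top")}
env.get_image("scene"); im=env.get_image("wrist"); C["wrist"]=env.calibration("wrist"); plan()
cv2.imwrite("pics/w2.png",im)
G=dict(slide_box=(.5346,.1935),long_objective=(.434,.214),dropper_bottle=(.444,.288),specimen_pot=(.454,.362),eyepiece=(.555,.37),short_objective=(.546,.285))
for t,g in G.items():
    obs=[]; used=[]
    for n in("scene","wrist"):
        for d in env.cut_out(n,t)[:3]:
            q=proj(np.array([[*g,.03]]),C[n])[0]; b=d["box"]
            if np.linalg.norm([(b[0]+b[2])/2-q[0],(b[1]+b[3])/2-q[1]])<25: obs.append((d["pixels"],C[n])); used.append((n,round(d["conf"],2))); break
    print(t,used)
    yw=t=="slide_box"
    for k in ([obs] if len(obs)<2 else [obs,obs[1:]]):
        x,e=fit(t,k,[*g,.004,.09],yw,z=None if len(k)>1 else .004); print("   ",np.round(x,4),round(e,2))
E
```

```text
t 4.8 tcp [0.4499 0.1981 0.2313] psi 1.569 grip 0.603 ff 0.0 wf [ 1.  -0.1 -0.8]
slide_box [('scene', 0.79), ('wrist', 0.88)]
    [0.5347 0.1938 0.004  0.0835] 0.73
    [ 0.5347  0.1941 -0.5646  0.0827] 0.6
long_objective [('scene', 0.66), ('wrist', 0.95)]
    [0.4344 0.2146 0.0052] 0.4
    [0.4342 0.2146 0.004 ] 0.18
dropper_bottle [('scene', 0.88), ('wrist', 0.96)]
    [0.4425 0.2911 0.0042] 0.72
    [0.4427 0.2911 0.004 ] 0.88
specimen_pot [('scene', 0.94), ('wrist', 0.6)]
    [ 0.4505  0.357  -0.0039] 10.5
    [0.4546 0.3379 0.004 ] 13.59
eyepiece [('scene', 0.89)]
    [0.5523 0.3583 0.004 ] 0.43
short_objective [('scene', 0.51), ('wrist', 0.93)]
    [0.5455 0.2852 0.0052] 0.64
    [0.5456 0.2856 0.004 ] 0.69
```

View pics/w2.png

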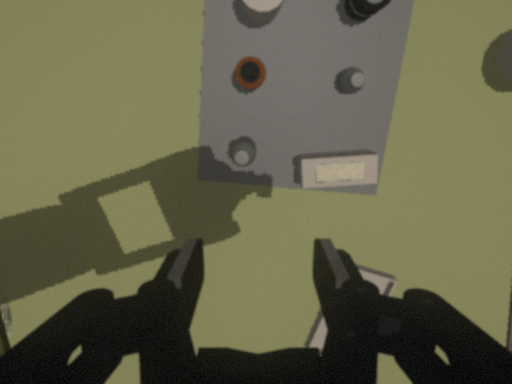

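Request:
{"method": "play_rows", "body": {
  "rows": [
    {"delta_pos": [0.033,-0.031,0.1],"twist": 0,"fingers": 0.6},
    {"delta_pos": [0.033,-0.031,0.2],"twist": 0,"fingers": 0.6},
    {"delta_pos": [0.033,-0.031,0.28],"twist": 0,"fingers": 0.6},
    {"delta_pos": [0.033,-0.031,0.35],"twist": 0,"fingers": 0.6},
    {"delta_pos": [0.033,-0.031,0.4],"twist": 0,"fingers": 0.6},
    {"delta_pos": [0.033,-0.031,0.4186],"twist": 0,"fingers": 0.6},
    {"delta_pos": [0.033,-0.031,0.4186],"twist": 0,"fingers": 0.6},
    {"delta_pos": [0.033,-0.031,0.4186],"twist": 0,"fingers": 0.2},
    {"delta_pos": [0.033,-0.031,0.4186],"twist": 0,"fingers": 0.2},
    {"delta_pos": [0.033,-0.031,0.4186],"twist": 0,"fingers": 0.2},
    {"delta_pos": [0.033,-0.031,0.4186],"twist": 0,"fingers": 0.2},
    {"delta_pos": [0.033,-0.031,0.4186],"twist": 0,"fingers": 0.2}
  ],
  "grip_force": 30
}}

```text
time_s: 6.6
tcp_pos: [0.4355, 0.2168, 0.0241]
orientation: [0.001, 0.707, 0.707, 0.002]
wrist_force: [-1.0, -1.1, 6.7]
grip_width: 0.294
finger_force: 29.9
```

```bash
python3 - <<'E'
from h import *
def loc(o,yaw,y): return o[0]-np.sin(yaw)*y, o[1]+np.cos(yaw)*y
T3=(.5240,-.2787); T2=(.5678,-.006)
for n,o,y in(("box",T3,.059),("obj",T3,-.024),("drop",T3,-.083),("pot",T2,.0285),("eye",T2,-.0385)): print(n,np.round(loc(o,-.314,y),4))
x,y=loc(T3,-.314,-.024)
plan((.4343,.2146,.15,1.571),(.45,-.1,.15,1.256),(x,y,.15,1.257),(x,y,.022,1.257))
E
```

```text
box [ 0.5422 -0.2226]
obj [ 0.5166 -0.3015]
drop [ 0.4984 -0.3576]
pot [0.5766 0.0211]
eye [ 0.5559 -0.0426]
t 6.6 tcp [0.4355 0.2168 0.0241] psi 1.571 grip 0.294 ff 29.9 wf [-1.  -1.1  6.7]
(0.4343, 0.2146, 0.15, 1.571) -> [-0.004, -0.002, -0.252] twist 0.0001 rows from here 3
(0.45, -0.1, 0.15, 1.256) -> [-0.634, 0.029, -0.252] twist 0.0502 rows from here 7
(np.float64(0.5165872275176256), np.float64(-0.3015265372784519), 0.15, 1.257) -> [-1.037, 0.161, -0.252] twist 0.05 rows from here 11
(np.float64(0.5165872275176256), np.float64(-0.3015265372784519), 0.022, 1.257) -> [-1.037, 0.161, 0.004] twist 0.05 rows from here 11
```

Request:
{"method": "play_rows", "body": {
  "rows": [
    {"delta_pos": [-0.004,-0.002,-0.06],"twist": 0,"fingers": 0.2},
    {"delta_pos": [-0.004,-0.002,-0.15],"twist": 0,"fingers": 0.2},
    {"delta_pos": [-0.03,0,-0.25],"twist": 0,"fingers": 0.2},
    {"delta_pos": [-0.12,0.02,-0.25],"twist": 0.05,"fingers": 0.2},
    {"delta_pos": [-0.21,0.03,-0.25],"twist": 0.05,"fingers": 0.2},
    {"delta_pos": [-0.3,0.05,-0.25],"twist": 0.05,"fingers": 0.2},
    {"delta_pos": [-0.39,0.06,-0.25],"twist": 0.05,"fingers": 0.2},
    {"delta_pos": [-0.48,0.075,-0.25],"twist": 0.05,"fingers": 0.2},
    {"delta_pos": [-0.57,0.09,-0.25],"twist": 0.05,"fingers": 0.2},
    {"delta_pos": [-0.66,0.1,-0.25],"twist": 0.05,"fingers": 0.2},
    {"delta_pos": [-0.75,0.12,-0.25],"twist": 0.05,"fingers": 0.2},
    {"delta_pos": [-0.84,0.13,-0.25],"twist": 0.05,"fingers": 0.2}
  ]
}}

```text
time_s: 7.8
tcp_pos: [0.4994, -0.2058, 0.1473]
orientation: [0.0, 0.809, 0.588, 0.0]
wrist_force: [1.0, 0.1, -1.4]
grip_width: 0.29
finger_force: 29.9
```

```bash
python3 - <<'E'
from h import *
plan((.5166,-.3015,.15,1.257),(.5166,-.3015,.05,1.257),(.5166,-.3015,.03,1.257))
E
```

```text
t 7.8 tcp [ 0.4994 -0.2058  0.1473] psi 1.257 grip 0.29 ff 29.9 wf [ 1.   0.1 -1.4]
(0.5166, -0.3015, 0.15, 1.257) -> [-0.171, 0.092, -0.005] twist -0.0 rows from here 2
(0.5166, -0.3015, 0.05, 1.257) -> [-0.171, 0.092, 0.195] twist -0.0 rows from here 3
(0.5166, -0.3015, 0.03, 1.257) -> [-0.171, 0.092, 0.235] twist -0.0 rows from here 4
```

Request:
{"method": "play_rows", "body": {
  "rows": [
    {"delta_pos": [-0.09,0.05,0],"twist": 0,"fingers": 0.2},
    {"delta_pos": [-0.17,0.09,0],"twist": 0,"fingers": 0.2},
    {"delta_pos": [-0.17,0.09,0.06],"twist": 0,"fingers": 0.2},
    {"delta_pos": [-0.17,0.09,0.12],"twist": 0,"fingers": 0.2},
    {"delta_pos": [-0.17,0.09,0.18],"twist": 0,"fingers": 0.2},
    {"delta_pos": [-0.17,0.09,0.21],"twist": 0,"fingers": 0.2},
    {"delta_pos": [-0.17,0.09,0.225],"twist": 0,"fingers": 0.2},
    {"delta_pos": [-0.17,0.09,0.225],"twist": 0,"fingers": 0.2},
    {"delta_pos": [-0.17,0.09,0.225],"twist": 0,"fingers": 0.2}
  ]
}}

```text
time_s: 8.7
tcp_pos: [0.5169, -0.299, 0.0361]
orientation: [0.001, 0.809, 0.588, 0.0]
wrist_force: [-0.8, -0.7, -1.3]
grip_width: 0.292
finger_force: 29.9
```

```bash
python3 - <<'E'
from h import *
plan((.5166,-.3015,.025,1.257))
im=env.get_image("wrist"); cv2.imwrite("pics/w3.png",im)
E
```

```text
t 8.7 tcp [ 0.5169 -0.299   0.0361] psi 1.258 grip 0.292 ff 29.9 wf [-0.8 -0.7 -1.3]
(0.5166, -0.3015, 0.025, 1.257) -> [-0.005, 0.001, 0.022] twist 0.0001 rows from here 1
```

View pics/w3.png

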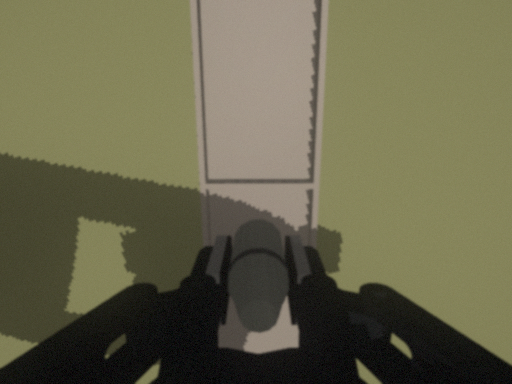

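Request:
{"method": "play_rows", "body": {
  "rows": [
    {"delta_pos": [-0.002,0,0.012],"twist": 0,"fingers": 0.2},
    {"delta_pos": [-0.002,0,0.02],"twist": 0,"fingers": 0.2},
    {"delta_pos": [-0.002,0,0.023],"twist": 0,"fingers": 0.2},
    {"delta_pos": [-0.002,0,0.024],"twist": 0,"fingers": 0.2},
    {"delta_pos": [-0.002,0,0.024],"twist": 0,"fingers": 0.2}
  ]
}}

```text
time_s: 9.25
tcp_pos: [0.5158, -0.2997, 0.0241]
orientation: [0.0, 0.809, 0.588, -0.0]
wrist_force: [-3.2, 1.0, 7.9]
grip_width: 0.291
finger_force: 30.8
```

Request:
{"method": "play_rows", "body": {
  "rows": [
    {"delta_pos": [0,0,0],"twist": 0,"fingers": 0.5},
    {"delta_pos": [0,0,0],"twist": 0,"fingers": 0.5},
    {"delta_pos": [0,0,0],"twist": 0,"fingers": 0.5},
    {"delta_pos": [0,0,0],"twist": 0,"fingers": 0.5},
    {"delta_pos": [0,0,-0.04],"twist": 0,"fingers": 0.5},
    {"delta_pos": [0,0,-0.1],"twist": 0,"fingers": 0.5},
    {"delta_pos": [0,0,-0.18],"twist": 0,"fingers": 0.5},
    {"delta_pos": [0,0,-0.25],"twist": 0,"fingers": 0.5}
  ]
}}

```text
time_s: 10.05
tcp_pos: [0.5154, -0.2993, 0.1488]
orientation: [-0.0, 0.809, 0.588, -0.0]
wrist_force: [0.4, -0.5, -0.4]
grip_width: 0.503
finger_force: 0.0
```

```bash
python3 - <<'E'
from h import *
plan((.48,0,.18,1.257),(.4426,.2,.16,1.571))
C=env.calibration("scene"); env.get_image("scene"); m=best("scene","long_objective")
print(m is not None and fit("long_objective",[(m,C)],(.5166,-.3015,.004),z=.004))
E
```

```text
t 10.05 tcp [ 0.5154 -0.2993  0.1488] psi 1.257 grip 0.503 ff 0.0 wf [ 0.4 -0.5 -0.4]
(0.48, 0, 0.18, 1.257) -> [0.548, -0.252, -0.062] twist 0.0 rows from here 7
(0.4426, 0.2, 0.16, 1.571) -> [0.905, -0.447, -0.022] twist -0.0499 rows from here 11
(array([ 0.5156743 , -0.29940159,  0.004     ]), np.float64(0.2156272397090342))
```

Request:
{"method": "play_rows", "body": {
  "rows": [
    {"delta_pos": [0.905,-0.447,-0.022],"twist": -0.05,"fingers": 0.6},
    {"delta_pos": [0.905,-0.447,-0.022],"twist": -0.05,"fingers": 0.6},
    {"delta_pos": [0.905,-0.447,-0.022],"twist": -0.05,"fingers": 0.6},
    {"delta_pos": [0.905,-0.447,-0.022],"twist": -0.05,"fingers": 0.6},
    {"delta_pos": [0.905,-0.447,-0.022],"twist": -0.05,"fingers": 0.6},
    {"delta_pos": [0.905,-0.447,-0.022],"twist": -0.05,"fingers": 0.6},
    {"delta_pos": [0.905,-0.447,-0.022],"twist": -0.05,"fingers": 0.6},
    {"delta_pos": [0.905,-0.447,-0.022],"twist": -0.05,"fingers": 0.6},
    {"delta_pos": [0.905,-0.447,-0.022],"twist": -0.05,"fingers": 0.6},
    {"delta_pos": [0.905,-0.447,-0.022],"twist": -0.05,"fingers": 0.6},
    {"delta_pos": [0.905,-0.447,-0.022],"twist": -0.05,"fingers": 0.6}
  ]
}}

```text
time_s: 11.25
tcp_pos: [0.4409, 0.2042, 0.158]
orientation: [-0.001, 0.705, 0.71, 0.0]
wrist_force: [1.1, -1.0, 0.1]
grip_width: 0.6
finger_force: 0.0
```

```bash
python3 - <<'E'
from h import *
env.get_image("scene"); env.get_image("wrist"); C={n:env.calibration(n) for n in("scene","wrist")}
for t,g in(("dropper_bottle",(.4426,.2911)),("specimen_pot",(.4543,.3621)),("eyepiece",(.5523,.3583))):
    for n in C:
        for d in env.cut_out(n,t)[:2]:
            x,e=fit(t,[(d["pixels"],C[n])],(*g,.004),z=.004); print(t,n,round(d["conf"],2),np.round(x[:2],4),round(e,2))
plan((.4426,.2911,.1,1.571),(.4426,.2911,.02,1.571))
E
```

```text
dropper_bottle scene 0.88 [0.4418 0.2906] 0.4
dropper_bottle wrist 0.94 [0.4432 0.2898] 0.47
specimen_pot scene 0.71 [0.454  0.3621] 0.89
specimen_pot wrist 0.56 [0.4526 0.3164] 30.73
eyepiece scene 0.86 [0.5505 0.3594] 0.29
eyepiece wrist 0.77 [0.5389 0.3251] 26.28
t 11.65 tcp [0.4428 0.1987 0.1583] psi 1.569 grip 0.6 ff 0.0 wf [-0.8  0.1  0.9]
(0.4426, 0.2911, 0.1, 1.571) -> [0.185, -0.001, 0.117] twist -0.0003 rows from here 3
(0.4426, 0.2911, 0.02, 1.571) -> [0.185, -0.001, 0.277] twist -0.0003 rows from here 4
```

Request:
{"method": "play_rows", "body": {
  "rows": [
    {"delta_pos": [0.09,0,0],"twist": 0,"fingers": 0.6},
    {"delta_pos": [0.183,0,0],"twist": 0,"fingers": 0.6},
    {"delta_pos": [0.183,0,0.06],"twist": 0,"fingers": 0.6},
    {"delta_pos": [0.183,0,0.14],"twist": 0,"fingers": 0.6},
    {"delta_pos": [0.183,0,0.21],"twist": 0,"fingers": 0.6},
    {"delta_pos": [0.183,0,0.26],"twist": 0,"fingers": 0.6},
    {"delta_pos": [0.183,0,0.274],"twist": 0,"fingers": 0.6},
    {"delta_pos": [0.183,0,0.274],"twist": 0,"fingers": 0.6},
    {"delta_pos": [0.183,0,0.274],"twist": 0,"fingers": 0.2},
    {"delta_pos": [0.183,0,0.274],"twist": 0,"fingers": 0.2},
    {"delta_pos": [0.183,0,0.274],"twist": 0,"fingers": 0.2},
    {"delta_pos": [0.183,0,0.274],"twist": 0,"fingers": 0.2}
  ],
  "grip_force": 25
}}

```text
time_s: 12.85
tcp_pos: [0.4441, 0.2921, 0.0237]
orientation: [0.001, 0.707, 0.707, 0.002]
wrist_force: [-0.4, -1.0, 6.5]
grip_width: 0.341
finger_force: 25.6
```

```bash
python3 - <<'E'
from h import *
plan((.4984,-.05,.16,1.257),(.4984,-.3576,.16,1.257))
E
```

```text
t 12.85 tcp [0.4441 0.2921 0.0237] psi 1.572 grip 0.341 ff 25.6 wf [-0.4 -1.   6.5]
(0.4984, -0.05, 0.16, 1.257) -> [-0.684, 0.108, -0.273] twist 0.0501 rows from here 8
(0.4984, -0.3576, 0.16, 1.257) -> [-1.299, 0.108, -0.273] twist 0.0501 rows from here 14
```

Request:
{"method": "play_rows", "body": {
  "rows": [
    {"delta_pos": [0,0,-0.06],"twist": 0,"fingers": 0.2},
    {"delta_pos": [0,0,-0.15],"twist": 0,"fingers": 0.2},
    {"delta_pos": [-0.03,0,-0.24],"twist": 0,"fingers": 0.2},
    {"delta_pos": [-0.12,0.01,-0.27],"twist": 0.05,"fingers": 0.2},
    {"delta_pos": [-0.21,0.02,-0.27],"twist": 0.05,"fingers": 0.2},
    {"delta_pos": [-0.3,0.03,-0.27],"twist": 0.05,"fingers": 0.2},
    {"delta_pos": [-0.4,0.04,-0.27],"twist": 0.05,"fingers": 0.2},
    {"delta_pos": [-0.5,0.05,-0.27],"twist": 0.05,"fingers": 0.2},
    {"delta_pos": [-0.6,0.06,-0.27],"twist": 0.05,"fingers": 0.2},
    {"delta_pos": [-0.7,0.07,-0.27],"twist": 0.05,"fingers": 0.2},
    {"delta_pos": [-0.8,0.08,-0.27],"twist": 0.05,"fingers": 0.2},
    {"delta_pos": [-0.9,0.09,-0.27],"twist": 0.05,"fingers": 0.2}
  ]
}}

```text
time_s: 14.05
tcp_pos: [0.4872, -0.159, 0.1568]
orientation: [0.0, 0.809, 0.588, 0.0]
wrist_force: [1.3, 0.1, -0.8]
grip_width: 0.339
finger_force: 25.0
```

```bash
python3 - <<'E'
from h import *
plan((.4984,-.3576,.16,1.257),(.4984,-.3576,.03,1.257))
E
```

```text
t 14.05 tcp [ 0.4872 -0.159   0.1568] psi 1.257 grip 0.339 ff 25.0 wf [ 1.3  0.1 -0.8]
(0.4984, -0.3576, 0.16, 1.257) -> [-0.371, 0.144, -0.006] twist 0.0 rows from here 4
(0.4984, -0.3576, 0.03, 1.257) -> [-0.371, 0.144, 0.254] twist 0.0 rows from here 5
```

Request:
{"method": "play_rows", "body": {
  "rows": [
    {"delta_pos": [-0.09,0.035,0],"twist": 0,"fingers": 0.2},
    {"delta_pos": [-0.18,0.07,0],"twist": 0,"fingers": 0.2},
    {"delta_pos": [-0.28,0.11,0],"twist": 0,"fingers": 0.2},
    {"delta_pos": [-0.371,0.144,0],"twist": 0,"fingers": 0.2},
    {"delta_pos": [-0.371,0.144,0.06],"twist": 0,"fingers": 0.2},
    {"delta_pos": [-0.371,0.144,0.12],"twist": 0,"fingers": 0.2},
    {"delta_pos": [-0.371,0.144,0.18],"twist": 0,"fingers": 0.2},
    {"delta_pos": [-0.371,0.144,0.23],"twist": 0,"fingers": 0.2},
    {"delta_pos": [-0.371,0.144,0.25],"twist": 0,"fingers": 0.2},
    {"delta_pos": [-0.371,0.144,0.25],"twist": 0,"fingers": 0.2},
    {"delta_pos": [-0.371,0.144,0.25],"twist": 0,"fingers": 0.2}
  ]
}}

```text
time_s: 15.15
tcp_pos: [0.4995, -0.3561, 0.0327]
orientation: [0.001, 0.809, 0.588, 0.0]
wrist_force: [0.7, -0.1, 0.4]
grip_width: 0.338
finger_force: 25.0
```

```bash
python3 - <<'E'
from h import *
plan((.4984,-.3576,.0235,1.257))
im=env.get_image("wrist"); cv2.imwrite("pics/w4.png",im)
E
```

```text
t 15.15 tcp [ 0.4995 -0.3561  0.0327] psi 1.257 grip 0.338 ff 25.0 wf [ 0.7 -0.1  0.4]
(0.4984, -0.3576, 0.0235, 1.257) -> [-0.003, -0.001, 0.018] twist 0.0001 rows from here 1
```

View pics/w4.png

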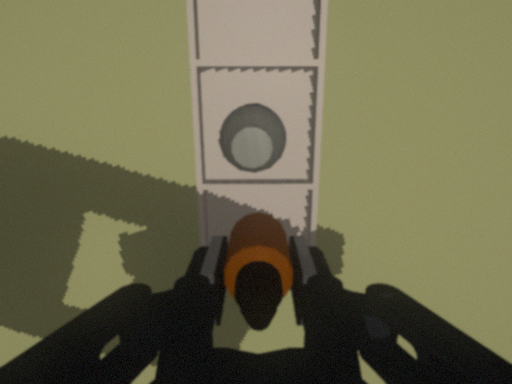

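Request:
{"method": "play_rows", "body": {
  "rows": [
    {"delta_pos": [-0.003,0,0.009],"twist": 0,"fingers": 0.2},
    {"delta_pos": [-0.003,0,0.015],"twist": 0,"fingers": 0.2},
    {"delta_pos": [-0.003,0,0.018],"twist": 0,"fingers": 0.2},
    {"delta_pos": [-0.003,0,0.019],"twist": 0,"fingers": 0.2},
    {"delta_pos": [-0.003,0,0.019],"twist": 0,"fingers": 0.2}
  ]
}}

```text
time_s: 15.7
tcp_pos: [0.4987, -0.3575, 0.0237]
orientation: [0.0, 0.809, 0.588, -0.0]
wrist_force: [-2.5, 1.1, 6.9]
grip_width: 0.337
finger_force: 25.7
```

Request:
{"method": "play_rows", "body": {
  "rows": [
    {"delta_pos": [0,0,0],"twist": 0,"fingers": 0.55},
    {"delta_pos": [0,0,0],"twist": 0,"fingers": 0.55},
    {"delta_pos": [0,0,0],"twist": 0,"fingers": 0.55},
    {"delta_pos": [0,0,0],"twist": 0,"fingers": 0.55},
    {"delta_pos": [0,0,-0.04],"twist": 0,"fingers": 0.55},
    {"delta_pos": [0,0,-0.1],"twist": 0,"fingers": 0.55},
    {"delta_pos": [0,0,-0.18],"twist": 0,"fingers": 0.55},
    {"delta_pos": [0,0,-0.26],"twist": 0,"fingers": 0.55}
  ]
}}

```text
time_s: 16.5
tcp_pos: [0.4979, -0.3566, 0.1525]
orientation: [-0.001, 0.809, 0.588, -0.0]
wrist_force: [0.4, -0.6, -0.7]
grip_width: 0.55
finger_force: 0.0
```

```bash
python3 - <<'E'
from h import *
plan((.5,0,.16,.7),(.53,.12,.16,.084),(.5346,.1939,.16,.084))
C=env.calibration("scene"); env.get_image("scene"); m=best("scene","dropper_bottle")
print(m is not None and fit("dropper_bottle",[(m,C)],(.498,-.3576,.004),z=.004))
E
```

```text
t 16.5 tcp [ 0.4979 -0.3566  0.1525] psi 1.257 grip 0.55 ff 0.0 wf [ 0.4 -0.6 -0.7]
(0.5, 0, 0.16, 0.7) -> [0.68, -0.216, -0.015] twist 0.0887 rows from here 8
(0.53, 0.12, 0.16, 0.084) -> [0.927, -0.233, -0.015] twist 0.1867 rows from here 10
(0.5346, 0.1939, 0.16, 0.084) -> [1.07, -0.27, -0.015] twist 0.1867 rows from here 12
(array([ 0.49987815, -0.35822468,  0.004     ]), np.float64(1.7315074168435955))
```

Request:
{"method": "play_rows", "body": {
  "rows": [
    {"delta_pos": [0.927,-0.233,-0.015],"twist": 0.1867,"fingers": 0.65},
    {"delta_pos": [0.927,-0.233,-0.015],"twist": 0.1867,"fingers": 0.65},
    {"delta_pos": [0.927,-0.233,-0.015],"twist": 0.1867,"fingers": 0.65},
    {"delta_pos": [0.927,-0.233,-0.015],"twist": 0.1867,"fingers": 0.65},
    {"delta_pos": [0.927,-0.233,-0.015],"twist": 0.1867,"fingers": 0.65},
    {"delta_pos": [0.927,-0.233,-0.015],"twist": 0.1867,"fingers": 0.65},
    {"delta_pos": [0.927,-0.233,-0.015],"twist": 0.1867,"fingers": 0.65},
    {"delta_pos": [0.927,-0.233,-0.015],"twist": 0.1867,"fingers": 0.65},
    {"delta_pos": [0.927,-0.233,-0.015],"twist": 0.1867,"fingers": 0.65},
    {"delta_pos": [0.927,-0.233,-0.015],"twist": 0.1867,"fingers": 0.65},
    {"delta_pos": [0.927,-0.233,-0.015],"twist": 0.1867,"fingers": 0.65}
  ]
}}

```text
time_s: 17.7
tcp_pos: [0.53, 0.1243, 0.159]
orientation: [-0.001, 0.999, 0.045, -0.0]
wrist_force: [-0.5, -0.8, 0.7]
grip_width: 0.65
finger_force: 0.0
```

```bash
python3 - <<'E'
from h import *
plan((.5346,.1939,.16,.084),(.5346,.1939,.019,.084))
E
```

```text
t 17.7 tcp [0.53   0.1243 0.159 ] psi 0.09 grip 0.65 ff 0.0 wf [-0.5 -0.8  0.7]
(0.5346, 0.1939, 0.16, 0.084) -> [0.022, -0.138, -0.002] twist 0.001 rows from here 2
(0.5346, 0.1939, 0.019, 0.084) -> [0.022, -0.138, 0.28] twist 0.001 rows from here 4
```

Request:
{"method": "play_rows", "body": {
  "rows": [
    {"delta_pos": [0.011,-0.07,0],"twist": 0,"fingers": 0.65},
    {"delta_pos": [0.022,-0.146,0],"twist": 0,"fingers": 0.65},
    {"delta_pos": [0.022,-0.146,0.08],"twist": 0,"fingers": 0.65},
    {"delta_pos": [0.022,-0.146,0.16],"twist": 0,"fingers": 0.65},
    {"delta_pos": [0.022,-0.146,0.22],"twist": 0,"fingers": 0.65},
    {"delta_pos": [0.022,-0.146,0.26],"twist": 0,"fingers": 0.65},
    {"delta_pos": [0.022,-0.146,0.28],"twist": 0,"fingers": 0.65},
    {"delta_pos": [0.022,-0.146,0.28],"twist": 0,"fingers": 0.2},
    {"delta_pos": [0.022,-0.146,0.28],"twist": 0,"fingers": 0.2},
    {"delta_pos": [0.022,-0.146,0.28],"twist": 0,"fingers": 0.2},
    {"delta_pos": [0.022,-0.146,0.28],"twist": 0,"fingers": 0.2},
    {"delta_pos": [0.022,-0.146,0.28],"twist": 0,"fingers": 0.2}
  ],
  "grip_force": 40
}}

```text
time_s: 18.9
tcp_pos: [0.5359, 0.1935, 0.0204]
orientation: [-0.0, 0.999, 0.042, 0.001]
wrist_force: [-0.2, -0.7, -0.3]
grip_width: 0.366
finger_force: 43.0
```

```bash
python3 - <<'E'
from h import *
plan((.5422,-.2226,.15,1.257))
E
```

```text
t 18.9 tcp [0.5359 0.1935 0.0204] psi 0.084 grip 0.366 ff 43.0 wf [-0.2 -0.7 -0.3]
(0.5422, -0.2226, 0.15, 1.257) -> [-0.057, 0.83, -0.259] twist -0.1867 rows from here 9
```

Request:
{"method": "play_rows", "body": {
  "rows": [
    {"delta_pos": [0,0,-0.06],"twist": 0,"fingers": 0.2},
    {"delta_pos": [0,0,-0.15],"twist": 0,"fingers": 0.2},
    {"delta_pos": [0,0.02,-0.24],"twist": 0,"fingers": 0.2},
    {"delta_pos": [-0.01,0.11,-0.26],"twist": -0.02,"fingers": 0.2},
    {"delta_pos": [-0.015,0.2,-0.26],"twist": -0.043,"fingers": 0.2},
    {"delta_pos": [-0.02,0.29,-0.26],"twist": -0.065,"fingers": 0.2},
    {"delta_pos": [-0.03,0.38,-0.26],"twist": -0.087,"fingers": 0.2},
    {"delta_pos": [-0.035,0.47,-0.26],"twist": -0.11,"fingers": 0.2},
    {"delta_pos": [-0.04,0.56,-0.26],"twist": -0.132,"fingers": 0.2},
    {"delta_pos": [-0.045,0.65,-0.26],"twist": -0.155,"fingers": 0.2},
    {"delta_pos": [-0.05,0.74,-0.26],"twist": -0.175,"fingers": 0.2},
    {"delta_pos": [-0.057,0.83,-0.26],"twist": -0.1867,"fingers": 0.2}
  ]
}}

```text
time_s: 20.1
tcp_pos: [0.5417, -0.2246, 0.1501]
orientation: [0.0, 0.808, 0.59, 0.0]
wrist_force: [1.1, -0.1, -0.1]
grip_width: 0.365
finger_force: 43.1
```

```bash
python3 - <<'E'
from h import *
plan((.5422,-.2226,.15,1.257),(.5422,-.2226,.03,1.257))
E
```

```text
t 20.1 tcp [ 0.5417 -0.2246  0.1501] psi 1.261 grip 0.365 ff 43.1 wf [ 1.1 -0.1 -0.1]
(0.5422, -0.2226, 0.15, 1.257) -> [0.004, -0.0, 0.0] twist 0.0007 rows from here 1
(0.5422, -0.2226, 0.03, 1.257) -> [0.004, -0.0, 0.24] twist 0.0007 rows from here 3
```

Request:
{"method": "play_rows", "body": {
  "rows": [
    {"delta_pos": [0.001,0,0],"twist": 0,"fingers": 0.2},
    {"delta_pos": [0.001,0,0.07],"twist": 0,"fingers": 0.2},
    {"delta_pos": [0.001,0,0.14],"twist": 0,"fingers": 0.2},
    {"delta_pos": [0.001,0,0.2],"twist": 0,"fingers": 0.2},
    {"delta_pos": [0.001,0,0.236],"twist": 0,"fingers": 0.2},
    {"delta_pos": [0.001,0,0.236],"twist": 0,"fingers": 0.2},
    {"delta_pos": [0.001,0,0.236],"twist": 0,"fingers": 0.2}
  ]
}}

```text
time_s: 20.8
tcp_pos: [0.5422, -0.2216, 0.0319]
orientation: [-0.0, 0.809, 0.588, 0.0]
wrist_force: [0.7, -0.5, -0.4]
grip_width: 0.363
finger_force: 43.1
```

```bash
python3 - <<'E'
from h import *
plan((.5422,-.2226,.0205,1.257))
im=env.get_image("wrist"); cv2.imwrite("pics/w5.png",im)
E
```

```text
t 20.8 tcp [ 0.5422 -0.2216  0.0319] psi 1.257 grip 0.363 ff 43.1 wf [ 0.7 -0.5 -0.4]
(0.5422, -0.2226, 0.0205, 1.257) -> [-0.002, 0.001, 0.023] twist 0.0001 rows from here 1
```

View pics/w5.png

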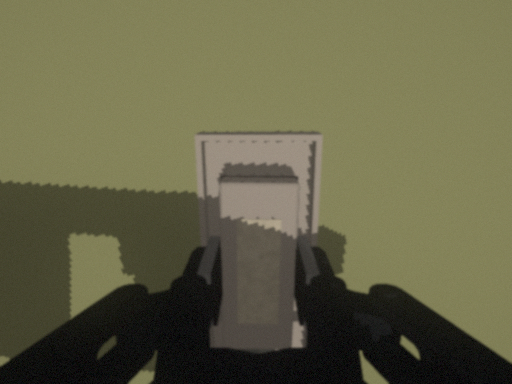

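Request:
{"method": "play_rows", "body": {
  "rows": [
    {"delta_pos": [-0.001,0,0.01],"twist": 0,"fingers": 0.2},
    {"delta_pos": [-0.001,0,0.018],"twist": 0,"fingers": 0.2},
    {"delta_pos": [-0.001,0,0.022],"twist": 0,"fingers": 0.2},
    {"delta_pos": [-0.001,0,0.023],"twist": 0,"fingers": 0.2},
    {"delta_pos": [-0.001,0,0.023],"twist": 0,"fingers": 0.2}
  ]
}}

```text
time_s: 21.35
tcp_pos: [0.5418, -0.2226, 0.02]
orientation: [0.0, 0.809, 0.588, 0.0]
wrist_force: [0.2, 0.3, -0.8]
grip_width: 0.366
finger_force: 43.1
```

Request:
{"method": "play_rows", "body": {
  "rows": [
    {"delta_pos": [0,0,0.002],"twist": 0,"fingers": 0.2},
    {"delta_pos": [0,0,0.002],"twist": 0,"fingers": 0.2}
  ]
}}

```text
time_s: 21.55
tcp_pos: [0.542, -0.2227, 0.0198]
orientation: [0.0, 0.809, 0.588, -0.0]
wrist_force: [-1.7, 1.0, 4.2]
grip_width: 0.369
finger_force: 43.6
```

Contact (4 N). Release, lift, and go for the pot.

Request:
{"method": "play_rows", "body": {
  "rows": [
    {"delta_pos": [0,0,0],"twist": 0,"fingers": 0.52},
    {"delta_pos": [0,0,0],"twist": 0,"fingers": 0.52},
    {"delta_pos": [0,0,0],"twist": 0,"fingers": 0.52},
    {"delta_pos": [0,0,0],"twist": 0,"fingers": 0.52},
    {"delta_pos": [0,0,-0.04],"twist": 0,"fingers": 0.52},
    {"delta_pos": [0,0,-0.1],"twist": 0,"fingers": 0.52},
    {"delta_pos": [0,0,-0.18],"twist": 0,"fingers": 0.52},
    {"delta_pos": [0,0,-0.26],"twist": 0,"fingers": 0.52}
  ]
}}

```text
time_s: 22.35
tcp_pos: [0.5413, -0.2223, 0.1496]
orientation: [-0.001, 0.809, 0.588, -0.0]
wrist_force: [1.3, -0.9, 0.2]
grip_width: 0.526
finger_force: 0.0
```

```bash
python3 - <<'E'
from h import *
plan((.47,.2,.18,1.571))
C=env.calibration("scene"); env.get_image("scene")
for t in("slide_box","dropper_bottle","long_objective"):
    m=best("scene",t); print(t,m is not None and fit(t,[(m,C)],(.5422,-.2226,.004,1.257),t=="slide_box",z=.004))
E
```

```text
t 22.35 tcp [ 0.5413 -0.2223  0.1496] psi 1.257 grip 0.526 ff 0.0 wf [ 1.3 -0.9  0.2]
(0.47, 0.2, 0.18, 1.571) -> [0.759, -0.396, -0.061] twist -0.0499 rows from here 9
slide_box (array([ 0.54181144, -0.2218657 ,  0.004     ,  1.25361539]), np.float64(0.7985001648575663))
dropper_bottle False
long_objective (array([ 0.51143985, -0.30869938,  0.004     ]), np.float64(1.244663148846619))
```

Request:
{"method": "play_rows", "body": {
  "rows": [
    {"delta_pos": [0.893,-0.374,-0.1],"twist": -0.05,"fingers": 0.8},
    {"delta_pos": [0.893,-0.374,-0.1],"twist": -0.05,"fingers": 0.8},
    {"delta_pos": [0.893,-0.374,-0.1],"twist": -0.05,"fingers": 0.8},
    {"delta_pos": [0.893,-0.374,-0.1],"twist": -0.05,"fingers": 0.8},
    {"delta_pos": [0.893,-0.374,-0.1],"twist": -0.05,"fingers": 0.8},
    {"delta_pos": [0.893,-0.374,-0.1],"twist": -0.05,"fingers": 0.8},
    {"delta_pos": [0.893,-0.374,-0.1],"twist": -0.05,"fingers": 0.8},
    {"delta_pos": [0.893,-0.374,-0.1],"twist": -0.05,"fingers": 0.8},
    {"delta_pos": [0.893,-0.374,-0.1],"twist": -0.05,"fingers": 0.8},
    {"delta_pos": [0.893,-0.374,-0.1],"twist": -0.05,"fingers": 0.8},
    {"delta_pos": [0.893,-0.374,-0.1],"twist": -0.05,"fingers": 0.8},
    {"delta_pos": [0.893,-0.374,-0.1],"twist": -0.05,"fingers": 0.8}
  ]
}}

```text
time_s: 23.75
tcp_pos: [0.5005, 0.2602, 0.1968]
orientation: [-0.001, 0.706, 0.708, -0.002]
wrist_force: [-0.4, -1.2, -1.0]
grip_width: 0.798
finger_force: 0.0
```

```bash
python3 - <<'E'
from h import *
env.get_image("scene"); im=env.get_image("wrist"); C={n:env.calibration(n) for n in("scene","wrist")}
cv2.imwrite("pics/w6.png",im)
for t,g in(("specimen_pot",(.4543,.3621)),("eyepiece",(.5523,.3583))):
    ob=[]
    for n in C:
        for d in env.cut_out(n,t)[:2]:
            x,e=fit(t,[(d["pixels"],C[n])],(*g,.004),z=.004); print(t,n,round(d["conf"],2),np.round(x[:2],4),round(e,2))
            if e<1.5: ob.append((d["pixels"],C[n]))
    if ob: print("both",len(ob),fit(t,ob,(*g,.004)))
plan((.454,.3621,.15,1.571),(.454,.3621,.028,1.571))
E
```

```text
specimen_pot scene 0.89 [0.4541 0.3619] 0.51
specimen_pot wrist 0.95 [0.4556 0.3624] 0.49
both 2 (array([0.45558765, 0.36238335, 0.00466045]), np.float64(0.5528155410328697))
eyepiece scene 0.87 [0.5518 0.3598] 0.54
eyepiece wrist 0.95 [0.5534 0.3603] 0.5
both 2 (array([0.55306776, 0.36019018, 0.00560958]), np.float64(0.49460301053730793))
t 24.05 tcp [0.5018 0.2587 0.1986] psi 1.57 grip 0.802 ff 0.0 wf [-0.6  0.5  0.4]
(0.454, 0.3621, 0.15, 1.571) -> [0.207, -0.096, 0.097] twist -0.0002 rows from here 3
(0.454, 0.3621, 0.028, 1.571) -> [0.207, -0.096, 0.341] twist -0.0002 rows from here 5
```

View pics/w6.png

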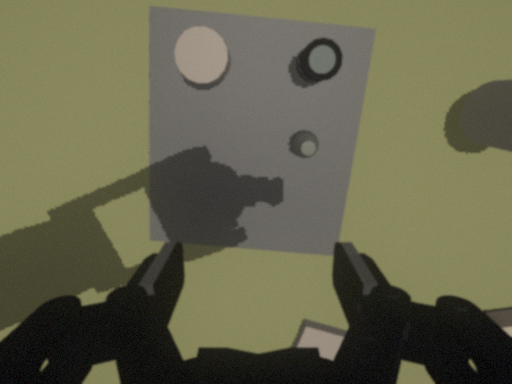

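Request:
{"method": "play_rows", "body": {
  "rows": [
    {"delta_pos": [0.1,-0.045,0.0],"twist": 0,"fingers": 0.8},
    {"delta_pos": [0.18,-0.08,0.05],"twist": 0,"fingers": 0.8},
    {"delta_pos": [0.207,-0.093,0.1],"twist": 0,"fingers": 0.8},
    {"delta_pos": [0.207,-0.093,0.17],"twist": 0,"fingers": 0.8},
    {"delta_pos": [0.207,-0.093,0.25],"twist": 0,"fingers": 0.8},
    {"delta_pos": [0.207,-0.093,0.32],"twist": 0,"fingers": 0.8},
    {"delta_pos": [0.207,-0.093,0.341],"twist": 0,"fingers": 0.8},
    {"delta_pos": [0.207,-0.093,0.341],"twist": 0,"fingers": 0.35},
    {"delta_pos": [0.207,-0.093,0.341],"twist": 0,"fingers": 0.35},
    {"delta_pos": [0.207,-0.093,0.341],"twist": 0,"fingers": 0.35},
    {"delta_pos": [0.207,-0.093,0.341],"twist": 0,"fingers": 0.35},
    {"delta_pos": [0.207,-0.093,0.341],"twist": 0,"fingers": 0.35}
  ],
  "grip_force": 35
}}

```text
time_s: 25.25
tcp_pos: [0.4559, 0.3638, 0.0299]
orientation: [0.0, 0.707, 0.707, 0.001]
wrist_force: [0.6, 0.2, 1.9]
grip_width: 0.496
finger_force: 35.8
```

```bash
python3 - <<'E'
from h import *
plan((.5766,.0211,.16,1.257))
E
```

```text
t 25.25 tcp [0.4559 0.3638 0.0299] psi 1.571 grip 0.496 ff 35.8 wf [0.6 0.2 1.9]
(0.5766, 0.0211, 0.16, 1.257) -> [-0.686, 0.241, -0.26] twist 0.05 rows from here 8
```

Request:
{"method": "play_rows", "body": {
  "rows": [
    {"delta_pos": [0,0,-0.06],"twist": 0,"fingers": 0.35},
    {"delta_pos": [0,0,-0.15],"twist": 0,"fingers": 0.35},
    {"delta_pos": [0,0,-0.24],"twist": 0,"fingers": 0.35},
    {"delta_pos": [-0.08,0.028,-0.26],"twist": 0.01,"fingers": 0.35},
    {"delta_pos": [-0.17,0.06,-0.26],"twist": 0.03,"fingers": 0.35},
    {"delta_pos": [-0.26,0.091,-0.26],"twist": 0.05,"fingers": 0.35},
    {"delta_pos": [-0.35,0.122,-0.26],"twist": 0.05,"fingers": 0.35},
    {"delta_pos": [-0.44,0.154,-0.26],"twist": 0.05,"fingers": 0.35},
    {"delta_pos": [-0.53,0.186,-0.26],"twist": 0.05,"fingers": 0.35},
    {"delta_pos": [-0.62,0.217,-0.26],"twist": 0.05,"fingers": 0.35},
    {"delta_pos": [-0.686,0.241,-0.26],"twist": 0.05,"fingers": 0.35},
    {"delta_pos": [-0.686,0.241,-0.26],"twist": 0.05,"fingers": 0.35}
  ]
}}

```text
time_s: 26.45
tcp_pos: [0.5771, 0.0166, 0.1593]
orientation: [0.001, 0.81, 0.586, 0.0]
wrist_force: [-0.7, 1.8, 0.1]
grip_width: 0.499
finger_force: 35.8
```

```bash
python3 - <<'E'
from h import *
env.get_image("wrist"); c=env.calibration("wrist"); plan((.5766,.0211,.04,1.257))
env.get_image("top"); ct=env.calibration("top")
for n,cc in(("wrist",c),("top",ct)):
  for d in env.cut_out(n,"tray_two")[:2]: print(n,round(d["conf"],2),fit("tray_two",[(d["pixels"],cc)],(.568,-.006,0,-.313),True,z=0.))
E
```

```text
t 26.5 tcp [0.5763 0.0186 0.159 ] psi 1.254 grip 0.497 ff 35.8 wf [-0.1 -0.3 -0. ]
(0.5766, 0.0211, 0.04, 1.257) -> [0.005, -0.001, 0.238] twist -0.0005 rows from here 3
wrist 0.7 (array([ 5.68446284e-01, -1.52860649e-03, -3.43143958e-19, -3.17762754e-01]), np.float64(20.11649633476556))
top 0.88 (array([ 5.42512919e-01, -2.22270645e-02, -5.09081911e-21,  2.72847283e-01]), np.float64(17.079912001312234))
```

Request:
{"method": "play_rows", "body": {
  "rows": [
    {"delta_pos": [0.001,0,0.07],"twist": 0,"fingers": 0.35},
    {"delta_pos": [0.001,0,0.14],"twist": 0,"fingers": 0.35},
    {"delta_pos": [0.001,0,0.2],"twist": 0,"fingers": 0.35},
    {"delta_pos": [0.001,0,0.225],"twist": 0,"fingers": 0.35},
    {"delta_pos": [0.001,0,0.225],"twist": 0,"fingers": 0.35},
    {"delta_pos": [0.001,0,0.225],"twist": 0,"fingers": 0.35}
  ]
}}

```text
time_s: 27.25
tcp_pos: [0.5768, 0.0215, 0.0473]
orientation: [0.001, 0.809, 0.588, 0.001]
wrist_force: [-0.8, -0.4, 0.3]
grip_width: 0.498
finger_force: 35.8
```

```bash
python3 - <<'E'
from h import *
plan((.5766,.0211,.0299,1.257))
im=env.get_image("wrist"); cv2.imwrite("pics/w7.png",im)
E
```

```text
t 27.25 tcp [0.5768 0.0215 0.0473] psi 1.258 grip 0.498 ff 35.8 wf [-0.8 -0.4  0.3]
(0.5766, 0.0211, 0.0299, 1.257) -> [-0.001, -0.0, 0.035] twist 0.0002 rows from here 1
```

View pics/w7.png

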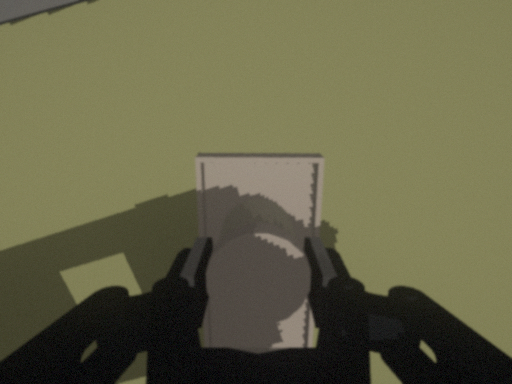

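Request:
{"method": "play_rows", "body": {
  "rows": [
    {"delta_pos": [0,0,0.015],"twist": 0,"fingers": 0.35},
    {"delta_pos": [0,0,0.026],"twist": 0,"fingers": 0.35},
    {"delta_pos": [0,0,0.032],"twist": 0,"fingers": 0.35},
    {"delta_pos": [0,0,0.035],"twist": 0,"fingers": 0.35},
    {"delta_pos": [0,0,0.0365],"twist": 0,"fingers": 0.35},
    {"delta_pos": [0,0,0.0365],"twist": 0,"fingers": 0.35}
  ]
}}

```text
time_s: 27.9
tcp_pos: [0.5761, 0.0209, 0.0299]
orientation: [-0.0, 0.809, 0.588, -0.0]
wrist_force: [-7.4, 0.0, 12.7]
grip_width: 0.499
finger_force: 36.8
```

Request:
{"method": "play_rows", "body": {
  "rows": [
    {"delta_pos": [0,0,-0.001],"twist": 0,"fingers": 0.68},
    {"delta_pos": [0,0,-0.001],"twist": 0,"fingers": 0.68},
    {"delta_pos": [0,0,-0.001],"twist": 0,"fingers": 0.68},
    {"delta_pos": [0,0,-0.001],"twist": 0,"fingers": 0.68},
    {"delta_pos": [0,0,-0.04],"twist": 0,"fingers": 0.68},
    {"delta_pos": [0,0,-0.1],"twist": 0,"fingers": 0.68},
    {"delta_pos": [0,0,-0.18],"twist": 0,"fingers": 0.68},
    {"delta_pos": [0,0,-0.26],"twist": 0,"fingers": 0.68}
  ]
}}

```text
time_s: 28.7
tcp_pos: [0.5753, 0.0209, 0.1582]
orientation: [-0.001, 0.809, 0.588, -0.001]
wrist_force: [0.4, -0.1, -0.3]
grip_width: 0.677
finger_force: 0.0
```

```bash
python3 - <<'E'
from h import *
plan((.553,.27,.16,1.571),(.553,.3602,.16,1.571))
E
```

```text
t 28.7 tcp [0.5753 0.0209 0.1582] psi 1.257 grip 0.677 ff 0.0 wf [ 0.4 -0.1 -0.3]
(0.553, 0.27, 0.16, 1.571) -> [0.46, -0.196, -0.004] twist -0.0499 rows from here 6
(0.553, 0.3602, 0.16, 1.571) -> [0.632, -0.252, -0.004] twist -0.0499 rows from here 7
```

Request:
{"method": "play_rows", "body": {
  "rows": [
    {"delta_pos": [0.632,-0.252,-0.004],"twist": -0.05,"fingers": 0.68},
    {"delta_pos": [0.632,-0.252,-0.004],"twist": -0.05,"fingers": 0.68},
    {"delta_pos": [0.632,-0.252,-0.004],"twist": -0.05,"fingers": 0.68},
    {"delta_pos": [0.632,-0.252,-0.004],"twist": -0.05,"fingers": 0.68},
    {"delta_pos": [0.632,-0.252,-0.004],"twist": -0.05,"fingers": 0.68},
    {"delta_pos": [0.632,-0.252,-0.004],"twist": -0.05,"fingers": 0.68},
    {"delta_pos": [0.632,-0.252,-0.004],"twist": -0.05,"fingers": 0.68},
    {"delta_pos": [0.632,-0.252,-0.004],"twist": -0.05,"fingers": 0.68},
    {"delta_pos": [0.632,-0.252,-0.004],"twist": -0.05,"fingers": 0.68},
    {"delta_pos": [0.632,-0.252,-0.004],"twist": -0.05,"fingers": 0.68}
  ]
}}

```text
time_s: 29.7
tcp_pos: [0.5535, 0.3594, 0.1593]
orientation: [0.0, 0.707, 0.707, -0.0]
wrist_force: [-0.4, -0.5, -1.4]
grip_width: 0.679
finger_force: 0.0
```

```bash
python3 - <<'E'
from h import *
plan((.553,.3602,.16,1.571),(.553,.3602,.021,1.571))
C=env.calibration("scene"); env.get_image("scene")
for t,g in(("specimen_pot",(.5766,.0211)),("dropper_bottle",(.4984,-.3576)),("eyepiece",(.553,.36)),("long_objective",(.5157,-.2995))):
    for d in env.cut_out("scene",t)[:2]: print(t,round(d["conf"],2),d["box"],fit(t,[(d["pixels"],C)],(*g,.004),z=.004), proj(np.array([[*g,.03]]),C))
E
```

```text
t 29.7 tcp [0.5535 0.3594 0.1593] psi 1.571 grip 0.679 ff 0.0 wf [-0.4 -0.5 -1.4]
(0.553, 0.3602, 0.16, 1.571) -> [0.002, -0.001, -0.001] twist -0.0 rows from here 1
(0.553, 0.3602, 0.021, 1.571) -> [0.002, -0.001, 0.277] twist -0.0 rows from here 3
specimen_pot 0.73 [268.0, 200.4, 282.2, 224.5] (array([0.57484846, 0.02015567, 0.004     ]), np.float64(0.7354821491495267)) [[273.83176788 211.30711949]]
eyepiece 0.59 [365.1, 297.9, 386.4, 324.3] (array([0.55186374, 0.35953951, 0.004     ]), np.float64(0.3485700393256768)) [[376.23363943 306.44506563]]
long_objective 0.6 [230.8, 131.0, 237.5, 152.7] (array([ 0.51247172, -0.30704459,  0.004     ]), np.float64(1.1055918709119887)) [[235.94074298 145.82765321]]
```

Request:
{"method": "play_rows", "body": {
  "rows": [
    {"delta_pos": [0.001,0,0.07],"twist": 0,"fingers": 0.68},
    {"delta_pos": [0.001,0,0.14],"twist": 0,"fingers": 0.68},
    {"delta_pos": [0.001,0,0.21],"twist": 0,"fingers": 0.68},
    {"delta_pos": [0.001,0,0.26],"twist": 0,"fingers": 0.68},
    {"delta_pos": [0.001,0,0.275],"twist": 0,"fingers": 0.68},
    {"delta_pos": [0.001,0,0.275],"twist": 0,"fingers": 0.68},
    {"delta_pos": [0.001,0,0.275],"twist": 0,"fingers": 0.25},
    {"delta_pos": [0.001,0,0.275],"twist": 0,"fingers": 0.25},
    {"delta_pos": [0.001,0,0.275],"twist": 0,"fingers": 0.25},
    {"delta_pos": [0.001,0,0.275],"twist": 0,"fingers": 0.25},
    {"delta_pos": [0.001,0,0.275],"twist": 0,"fingers": 0.25}
  ],
  "grip_force": 30
}}

```text
time_s: 31.05
tcp_pos: [0.555, 0.3616, 0.0248]
orientation: [0.001, 0.707, 0.707, 0.002]
wrist_force: [-1.5, 0.0, 6.2]
grip_width: 0.376
finger_force: 30.1
```

```bash
python3 - <<'E'
from h import *
plan((.5559,-.0426,.16,1.257))
E
```

```text
t 31.05 tcp [0.555  0.3616 0.0248] psi 1.571 grip 0.376 ff 30.1 wf [-1.5  0.   6.2]
(0.5559, -0.0426, 0.16, 1.257) -> [-0.808, 0.001, -0.27] twist 0.0501 rows from here 9
```

Request:
{"method": "play_rows", "body": {
  "rows": [
    {"delta_pos": [0,0,-0.06],"twist": 0,"fingers": 0.25},
    {"delta_pos": [0,0,-0.15],"twist": 0,"fingers": 0.25},
    {"delta_pos": [0,0,-0.24],"twist": 0,"fingers": 0.25},
    {"delta_pos": [-0.09,0,-0.27],"twist": 0.01,"fingers": 0.25},
    {"delta_pos": [-0.18,0,-0.27],"twist": 0.03,"fingers": 0.25},
    {"delta_pos": [-0.27,0,-0.27],"twist": 0.05,"fingers": 0.25},
    {"delta_pos": [-0.36,0,-0.27],"twist": 0.05,"fingers": 0.25},
    {"delta_pos": [-0.45,0,-0.27],"twist": 0.05,"fingers": 0.25},
    {"delta_pos": [-0.54,0,-0.27],"twist": 0.05,"fingers": 0.25},
    {"delta_pos": [-0.63,0,-0.27],"twist": 0.05,"fingers": 0.25},
    {"delta_pos": [-0.72,0,-0.27],"twist": 0.05,"fingers": 0.25},
    {"delta_pos": [-0.808,0,-0.27],"twist": 0.05,"fingers": 0.25}
  ]
}}

```text
time_s: 32.25
tcp_pos: [0.5535, -0.0449, 0.1576]
orientation: [0.0, 0.809, 0.588, 0.0]
wrist_force: [0.5, -0.0, 0.0]
grip_width: 0.374
finger_force: 30.2
```

Request:
{"method": "play_rows", "body": {
  "rows": [
    {"delta_pos": [0,0,0],"twist": 0,"fingers": 0.25},
    {"delta_pos": [0,0,0.07],"twist": 0,"fingers": 0.25},
    {"delta_pos": [0,0,0.14],"twist": 0,"fingers": 0.25},
    {"delta_pos": [0,0,0.2],"twist": 0,"fingers": 0.25},
    {"delta_pos": [0,0,0.235],"twist": 0,"fingers": 0.25},
    {"delta_pos": [0,0,0.235],"twist": 0,"fingers": 0.25},
    {"delta_pos": [0,0,0.235],"twist": 0,"fingers": 0.25}
  ]
}}

```text
time_s: 32.95
tcp_pos: [0.554, -0.0427, 0.0401]
orientation: [-0.0, 0.809, 0.588, 0.0]
wrist_force: [0.1, -0.3, -0.6]
grip_width: 0.373
finger_force: 30.2
```

```bash
python3 - <<'E'
from h import *
plan((.5559,-.0426,.0248,1.257))
im=env.get_image("wrist"); cv2.imwrite("pics/w8.png",im)
E
```

```text
t 32.95 tcp [ 0.554  -0.0427  0.0401] psi 1.258 grip 0.373 ff 30.2 wf [ 0.1 -0.3 -0.6]
(0.5559, -0.0426, 0.0248, 1.257) -> [0.001, 0.004, 0.031] twist 0.0001 rows from here 1
```

View pics/w8.png

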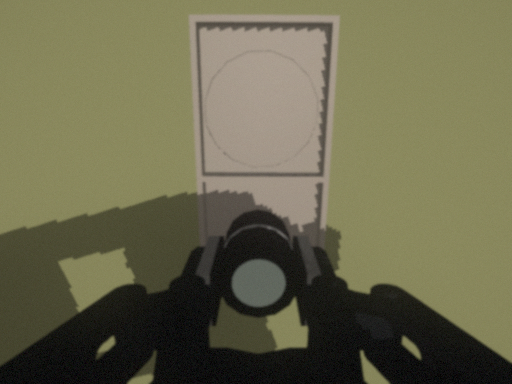

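Request:
{"method": "play_rows", "body": {
  "rows": [
    {"delta_pos": [0.001,0.003,0.014],"twist": 0,"fingers": 0.25},
    {"delta_pos": [0.001,0.003,0.024],"twist": 0,"fingers": 0.25},
    {"delta_pos": [0.001,0.003,0.029],"twist": 0,"fingers": 0.25},
    {"delta_pos": [0.001,0.003,0.031],"twist": 0,"fingers": 0.25},
    {"delta_pos": [0.001,0.003,0.032],"twist": 0,"fingers": 0.25},
    {"delta_pos": [0.001,0.003,0.032],"twist": 0,"fingers": 0.25}
  ]
}}

```text
time_s: 33.6
tcp_pos: [0.5555, -0.0431, 0.0249]
orientation: [-0.0, 0.809, 0.588, -0.0]
wrist_force: [-4.2, 0.5, 6.5]
grip_width: 0.374
finger_force: 30.8
```

Contact; release, lift, and back off toward tray_three for a check.

Request:
{"method": "play_rows", "body": {
  "rows": [
    {"delta_pos": [0,0,0],"twist": 0,"fingers": 0.58},
    {"delta_pos": [0,0,0],"twist": 0,"fingers": 0.58},
    {"delta_pos": [0,0,0],"twist": 0,"fingers": 0.58},
    {"delta_pos": [0,0,0],"twist": 0,"fingers": 0.58},
    {"delta_pos": [0,0,-0.04],"twist": 0,"fingers": 0.58},
    {"delta_pos": [0,0,-0.1],"twist": 0,"fingers": 0.58},
    {"delta_pos": [0,0,-0.18],"twist": 0,"fingers": 0.58},
    {"delta_pos": [0,0,-0.26],"twist": 0,"fingers": 0.58},
    {"delta_pos": [0,0,-0.35],"twist": 0,"fingers": 0.58},
    {"delta_pos": [0,0,-0.44],"twist": 0,"fingers": 0.58}
  ]
}}

```text
time_s: 34.6
tcp_pos: [0.5549, -0.0431, 0.2452]
orientation: [-0.0, 0.809, 0.588, -0.0]
wrist_force: [0.7, 0.1, -0.3]
grip_width: 0.577
finger_force: 0.0
```

Request:
{"method": "play_rows", "body": {
  "rows": [
    {"delta_pos": [-0.5,0,-0.05],"twist": 0,"fingers": 0.58},
    {"delta_pos": [-0.5,0,-0.05],"twist": 0,"fingers": 0.58},
    {"delta_pos": [-0.5,0,-0.05],"twist": 0,"fingers": 0.58},
    {"delta_pos": [-0.5,0,-0.05],"twist": 0,"fingers": 0.58},
    {"delta_pos": [-0.5,0,-0.05],"twist": 0,"fingers": 0.58},
    {"delta_pos": [-0.5,0,-0.05],"twist": 0,"fingers": 0.58},
    {"delta_pos": [-0.7,0,-0.05],"twist": 0,"fingers": 0.58},
    {"delta_pos": [-0.7,0,-0.05],"twist": 0,"fingers": 0.58},
    {"delta_pos": [-0.7,0,-0.05],"twist": 0,"fingers": 0.58},
    {"delta_pos": [-0.7,0,-0.05],"twist": 0,"fingers": 0.58}
  ]
}}

```text
time_s: 35.6
tcp_pos: [0.4472, -0.3763, 0.2682]
orientation: [-0.001, 0.809, 0.587, 0.0]
wrist_force: [1.2, -0.4, 0.3]
grip_width: 0.581
finger_force: 0.0
```

```bash
python3 - <<'E'
from h import *
im=env.get_image("wrist"); c=env.calibration("wrist"); plan()
cv2.imwrite("pics/w9.png",im); cs=env.calibration("scene"); s=env.get_image("scene"); cv2.imwrite("pics/s9.png",cv2.resize(s[120:360,200:440],None,fx=2.5,fy=2.5))
for t,g in(("slide_box",(.5418,-.2222)),("long_objective",(.5157,-.2995)),("dropper_bottle",(.4984,-.3576)),("specimen_pot",(.5766,.0211)),("eyepiece",(.5555,-.043)),("short_objective",(.5455,.2855))):
  for n,cc in(("wrist",c),("scene",cs)):
    for d in env.cut_out(n,t)[:1]: x,e=fit(t,[(d["pixels"],cc)],(*g,.004,1.257),t=="slide_box",z=.004); print(t,n,round(d["conf"],2),np.round(x,4),round(e,2))
E
```

```text
t 35.65 tcp [ 0.4476 -0.3755  0.2684] psi 1.257 grip 0.581 ff 0.0 wf [0.4 0.7 0.3]
slide_box wrist 0.95 [ 0.5292 -0.266   0.6051  1.3267] 22.78
slide_box scene 0.53 [ 0.5425 -0.2202  0.004   1.2565] 0.67
long_objective wrist 0.97 [ 0.5147 -0.3006  0.004 ] 0.37
long_objective scene 0.69 [ 0.5118 -0.3085  0.004 ] 1.31
dropper_bottle wrist 0.57 [ 0.499  -0.3566  0.004 ] 0.47
dropper_bottle scene 0.45 [ 0.4963 -0.3688  0.004 ] 3.62
specimen_pot scene 0.73 [0.5764 0.0222 0.004 ] 0.47
eyepiece scene 0.56 [ 0.5515 -0.0495  0.004 ] 2.52
short_objective scene 0.69 [0.5455 0.284  0.004 ] 0.42
```

View pics/w9.png

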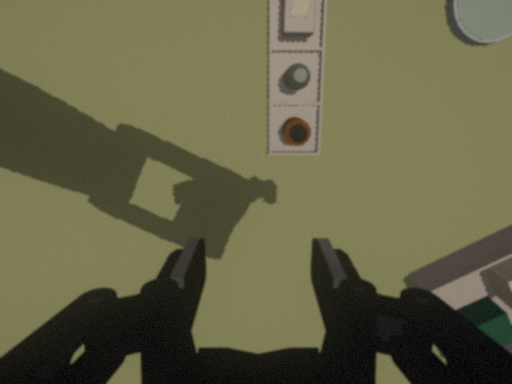

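View pics/s9.png

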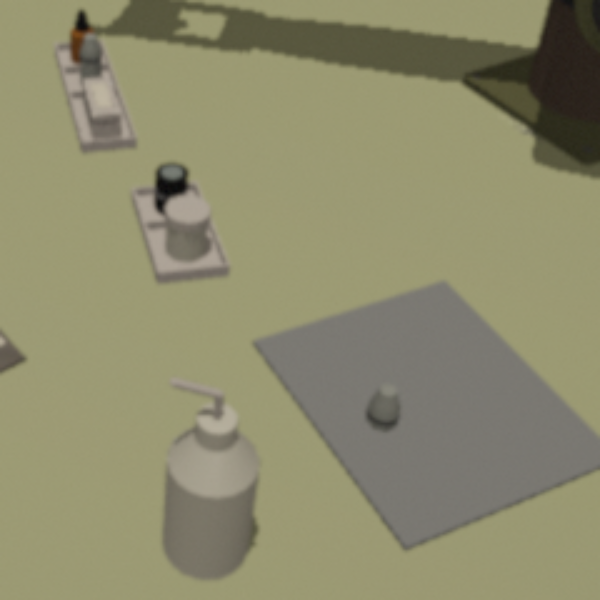

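The wrist picture shows the slide box (298,15), objective (296,76) and dropper bottle (296,131) in their compartments. The scene picture shows the pot and eyepiece upright in tray_two, with the short objective and wash bottle in place.

```bash
python3 -c "
from rig import env
print(env.finish_job())"
```

```text
the job is handed in; nothing more can be done
None
```

I placed all five things in their named compartments and handed the job in at about 36 s of robot time. In the last pictures they stood upright, with the short objective, petri dish and wash bottle not visibly moved; the hand-in returned no verdict.

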